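# Shut the sample counter's sprung drawer on its catch and start the count

## Task

The sample dish already lies in the open drawer of the small counter. With the fingertips push the drawer in all the way to its stop, then take them away so that it springs part of the way back and its catch holds it in the counting position; after that press the large round key on the console right down to start the count, and let it up again. Do not touch the catch or the dish, leave the small key alone, and leave the things that stand around where they are.

Things in the scene. Friction and masses are not known exactly. Their poses are not given: they have to be found in the camera images.
- counter: instrument fixed to the bench, 180 mm deep (x), 140 wide (y). Origin: on the bench, 80 mm behind its front (-x) face; +x is the way the drawer goes in, z up. Front part (x -80 to +20 mm): aluminium deck 56 mm high; behind it (x +20 to +100 mm) a white console with blue cover, 104 mm high, display in front, two round keys on top. The drawer sticks out of the front face
- drawer (a joint): how far the drawer is in, m: 0 = out (start; front panel 66 mm out of the counter), 0.060 = against its stop (6 mm out). A spring drives it out with 2.5 N at 0 to 4.3 N at 0.060, damped 14 N s/m; passing the catch adds about 1 N. Let go beyond about 0.048, it returns to about 0.046 and is held there by the catch (counting position); let go earlier, it springs out to 0
- drawer_face (a point): centre of the outer (-x) face of the drawer's flat aluminium front panel, the face to push on; moves with the drawer along the counter's +x. Panel 80 mm wide, 42 mm high (8 to 50 mm above the bench), 6 mm thick; this point is 29 mm above the bench and at the start 146 mm in front of the counter's origin. Axes as the counter's
- well (a point): centre of the floor of the round well in the drawer, 42 mm behind the panel's outer face and 21 mm above the bench; the well is 35 mm across and 5 mm deep. The drawer tray is 72 mm wide, its top 26 mm above the bench
- dish: the sample, a shallow steel dish 32 mm across and 6 mm high with a white filter disc on it, 20 g, loose in the drawer's well. Origin: centre of its underside
- catch: brass hooked lever 67 mm long on the deck, beside the slot in which the drawer's 6 mm steel stop pin runs; top 67 mm above the bench. Lightly sprung shut: the pin pushes it aside as the drawer goes in, then it drops back behind the pin. Origin: its upright pivot, 4 mm behind and 29 mm left (+y) of the counter's origin. Not to be touched
- start_key (a joint): travel of the large round key that starts the count, m: 0 = up, 0.006 = right down; pressed downward, sprung back, 4 N right down
- start_key_top (a point): centre of the top of the large round grey key, 26 mm across, on the console's cover, 122 mm above the bench, 60 mm behind and 26 mm left (+y) of the counter's origin. It stands 6 mm above its black collar, 42 mm across
- clear_key (a joint): travel of the small key, m: 0 = up, 0.006 = right down. To be left alone
- clear_key_top (a point): centre of the top of the small round grey key, 12 mm across, 122 mm above the bench, 60 mm behind and 42 mm right (-y) of the counter's origin, so 68 mm from the large key
- bottle: amber glass jar with a black cap, 54 mm across, 115 mm high, loose bystander. Origin: centre of its underside
- beaker: empty glass beaker, 64 mm across, 80 mm high, loose bystander. Origin: centre of its underside
- forceps: steel forceps lying flat, 122 mm long, about 25 mm wide, 7 mm high, loose bystander. Origin: centre of its underside, length along x
- tube_rack: wooden test tube rack with five glass tubes, 150 x 58 mm, 125 mm high with the tubes, loose bystander. Origin: centre of its underside, length along x
Mind the look-alikes: they are no part of the job. Of the things like the dish, leave any that is purple or turquoise; of the rest the smaller one is meant.

How it is judged (in metres and radians):
On the way, in this order (a step that is already met when the one before it is completed fails the run):
1. the drawer is pushed fully in, to within 4 mm of its stop (value of joint drawer above 0.056 m), for 0.02 s.
2. the fingers let go and the drawer has come back and rests on its catch (value of joint drawer between 0.043 and 0.049 m and contact force between the fingers and anything else below 0.2 N), for 0.3 s.
3. the large key is pressed right down with the drawer on its catch (value of joint start_key above 0.004 m and value of joint drawer between 0.043 and 0.049 m), for 0.05 s.
At the end, for the whole second after the job is handed in: The drawer rests on its catch at 46 mm in (43 to 49 mm), still; both keys are up; the dish lies flat in the drawer's well (within 5 mm of its floor's centre) (value of joint drawer between 0.043 and 0.049 m and velocity of joint drawer between -0.01 and 0.01 m/s and value of joint each of start_key, clear_key below 0.001 m and distance between dish and well below 0.005 m and angle between dish's own z axis and vertical below 0.1 rad); the robot touches nothing.
It fails at once if the dish is lifted or thrown out of the drawer's well (distance between dish and well above 0.008 m).
It fails at once if the dish or the catch is touched by the robot (contact force between any of the fingers, the arm and dish above 0.2 N or contact force between any of the fingers, the arm and catch above 0.3 N).
It fails at once if the small key is pressed (value of joint clear_key above 0.002 m).
It fails at once if the large key is pressed while the drawer is not on its catch (value of joint start_key above 0.003 m and (value of joint drawer below 0.043 m or value of joint drawer above 0.049 m)).
It fails at once if a bystander is moved by more than 15 mm or lifted (distance of any of bottle, beaker, forceps, tube_rack from where it was at the start of the episode above 0.015 m).
It also fails if it takes over 48 s, if anything falls off the work surface, if the arm or the gripper's body presses on something with over 40 N, if the wrist force passes 120 N, or if a joint passes its speed limit or range.

## Robot

A 6-joint arm with a two-finger parallel gripper is mounted at the origin on the work surface. World frame = base frame: x ahead of the robot, y to its left, z up, the work surface at z = 0. Lengths are in m, angles in degrees, forces in N, time in s.
With the tool pointing down it reaches from about 0.35 to 0.875 m from the base axis. Payload 4.2 kg.
Tool frame: the origin (TCP) lies on the front face of the gripper's body, between the roots of the fingers; the fingertips stand 70 mm ahead of it and the grasp point (between the pads) lies 51 mm ahead of it; x points along the fingers, y is the direction in which the jaws open and shut, and the axes are right-handed (so a half turn about x gives the same grasp; the last joint's range is limited). The gripper opens to 87 mm and grips with 3 to 60 N. Pads are 19 mm wide; open, the fingers measure 117 mm over their backs; the gripper's body (75 mm by 190 mm) begins 51 mm behind the grasp point.
Start: joints at [85.978, 22.042, 0.453, 0, -68.411, -14.817], TCP at [0.202, 0.592, 0.292] pointing down, gripper open.
Joint ranges: [-179.83, 179.83], [-69.29, 118.12], [-61.27, 80.66], [-181.25, 117.63], [-171.15, -9.14], [-177.46, 177.46]. Speed limits (degrees/s): [159.86, 159.86, 180, 180, 180, 180].

## Interface

Orientations are given as a 3x3 rotation matrix whose columns are the frame's x, y, z axes.
In Python, from station import r, viewer, spotter gives the robot as it stands.
- The arm moves only by the tool move_arm, never from a script. Its argument "series" is a list that holds one entry, the list of rows, each a list of 7 numbers: the turn, a rotation vector about the world's x, y, z scaled (see below), then the shift along the world's x, y, z scaled (see below), then the opening, from 0 (shut) to 1 (fully open). A call has 1 to 20 rows; each row shifts and turns the pose as measured when the row begins; what a row does not reach is not made up. The controller multiplies each number of a shift by 60 mm and each number of a turn by 8 degrees. A row lasts 1/8 s, in which the tool goes at most 62.5 mm and 10.7 degrees, less where a joint would pass 70% of its speed; a pose out of reach is approached as far as the arm can. A call with a number of a shift or a turn outside -1 to 1 is refused whole. A call with a gripper value outside its range is refused whole. The fingers move at their own pace and stop on an object; the grip force is fixed at half the most. Time passes only in rows, so rows that do not move let the fingers close. It gives the time, the measured TCP pose, the force and the opening at its end, in the units of the state.
- r.sense(): the state, without advancing time (a new reading comes with each control period).
- viewer.capture(name): name is "scene" or "top" or "wrist"; returns (picture, depth): 420x560x3 uint8, red, green, blue; 420x560 float32, m along the optical axis (not along the pixel's ray), 0 where there is no reading.
- viewer.camera_params(name): a dict with "mtx" (3x3 intrinsics, pixels), "dist_coeffs" ([k1, k2, p1, p2, k3] as OpenCV has them; the pictures are not rectified), "pose" (4x4, takes a point from camera to world coordinates). Camera axes: x right, y down, z forward; pixel columns grow to the right and rows downward; lengths in m; the calibration is good to about 2 mm. A picture is of the moment at which its call begins: read the wrist's pose just before it. camera_params takes no time and is no camera call; for the wrist camera it gives the pose at the moment of the call.
- r.finish_job(): hands the job in, once; it reports no verdict.
Trained networks look in the newest picture that a camera, given by its name, has taken for a name from the list of things; names that differ only in an ending like _2 or _b are one class to them, and where a whole thing is asked for, a point or a joint stands for the part that bears it (a point fixed in the world has none). Each returns a list of dicts, best first, with "conf" (0 to 1); they miss things now and then, are a little off and sometimes report something else, mostly with a low value. They report only what shows in the picture. A call takes as long as a camera call. They do not tell look-alikes from the thing itself.
- spotter.find_in(camera, name): "centre" ([column, row] in pixels, amid what is visible of it).
- spotter.trace(camera, name): "mask" (420x560 bool, what is visible of it) and "centre" ([column, row] in pixels, amid what is visible of it).
The state is a dict: "time_s": time; "joints": joint angles; "joint_velocities": joint speeds; "effort": joint torques, N m; "tcp_pos": TCP position; "ee_rot": TCP orientation; "wrist_force": force on the tool from outside, world axes, zero at the start; "moment": the same for the moment, N m; "gripper_width": opening from 0.0 (shut) to 1.0 (fully open).
Only numpy, scipy, OpenCV 4.12 (cv2) and the standard library are available. Lean on these libraries where they do the work, as an engineer would, in place of code of your own. Each camera call takes 0.05 s, during which the arm holds its last target.

## Working session

There is one attempt and no reset: what is moved stays moved. The work goes in short steps, Python scripts to look and compute and a tool call to move; the robot and the scene stay as the last step left them, time stands still between calls to the robot, and variables do not carry over. Pictures are saved under pics/ and viewed, and the job is handed in when it is done.

Besides the shell and the picture viewer there is one more tool, called after "Request:" as name(argument=value, ...), one argument or row to a line, values as JSON. move_arm: Moves the arm, as the interface text tells. Its arguments: {"type":"object","properties":{"series":{"type":"array","items":{"type":"array","items":{"type":"array","items":{"type":"number","minimum":-1,"maximum":1}}}}},"required":["series"]}

```bash
mkdir -p pics; ls
python3 - <<'E'
from station import r, viewer, spotter
import cv2, numpy as np
for n in ("scene","top"):
    p,d=viewer.capture(n); cv2.imwrite(f"pics/{n}0.png",p[:,:,::-1]); np.save(f"pics/{n}0d.npy",d)
    c=viewer.camera_params(n); print(n,np.round(c["mtx"],1).tolist(),c["dist_coeffs"],np.round(c["pose"],3).tolist())
    for k in ("counter","drawer_face","start_key","clear_key","catch","dish","bottle","beaker","forceps","tube_rack"):
        print(k,[(np.round(o["centre"]).tolist(),round(o["conf"],2)) for o in spotter.find_in(n,k)])
s=r.sense();print(s)
E
```

```text
pics
scene [[413.4, 0.0, 272.4], [0.0, 413.4, 207.8], [0.0, 0.0, 1.0]] [-0.09079333  0.          0.          0.          0.        ] [[0.08, 0.799, -0.595, 1.035], [0.997, -0.055, 0.06, -0.007], [0.015, -0.598, -0.801, 0.72], [0.0, 0.0, 0.0, 1.0]]
counter [([243.0, 238.0], 0.65), ([236.0, 247.0], 0.34)]
drawer_face [([211.0, 199.0], 0.68)]
start_key [([269.0, 227.0], 0.43)]
clear_key [([331.0, 213.0], 0.72), ([234.0, 246.0], 0.36), ([213.0, 198.0], 0.27)]
catch [([251.0, 209.0], 0.66)]
dish [([225.0, 165.0], 0.73), ([215.0, 200.0], 0.59), ([166.0, 190.0], 0.42)]
bottle [([332.0, 212.0], 0.58)]
beaker [([276.0, 162.0], 0.78)]
forceps [([235.0, 246.0], 0.72), ([212.0, 198.0], 0.59), ([143.0, 239.0], 0.57)]
tube_rack [([158.0, 311.0], 0.9), ([243.0, 241.0], 0.49)]
top [[520.5, 0.0, 277.2], [0.0, 520.5, 208.6], [0.0, 0.0, 1.0]] [0.03663788 0.         0.         0.         0.        ] [[-0.016, -0.995, 0.098, 0.479], [-1.0, 0.013, -0.027, 0.058], [0.026, -0.098, -0.995, 0.973], [0.0, 0.0, 0.0, 1.0]]
counter [([310.0, 191.0], 0.84)]
drawer_face [([335.0, 252.0], 0.81)]
start_key [([281.0, 
[... 499 characters left out ...]
4847e-04,
       -6.84100509e+01, -1.48189935e+01]), 'joint_velocities': array([-0.05897205, -0.11050262, -0.01016147, -0.00752794, -0.04670953,
       -0.01419077]), 'effort': array([-3.35736067e-04, -3.90474665e+01,  1.87624615e+01,  4.22483101e+00,
        1.55018445e-02, -1.90160438e-05]), 'tcp_pos': array([0.20176886, 0.59150434, 0.29226395]), 'ee_rot': array([[-1.33475899e-05, -3.22929936e-01, -9.46422874e-01],
       [ 3.76989718e-05, -9.46422873e-01,  3.22929936e-01],
       [-9.99999999e-01, -3.13688329e-05,  2.48065910e-05]]), 'wrist_force': array([-0.18982691, -0.5845495 , -0.36555261]), 'moment': array([-0.02104377, -0.03199923, -0.01459058]), 'gripper_width': 1.0012298688343124}
```

View pics/scene0.png

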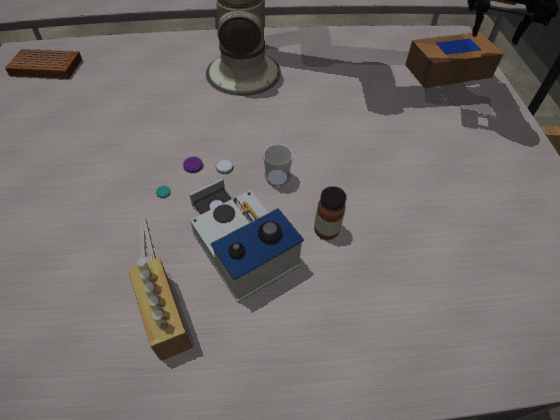

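View pics/top0.png

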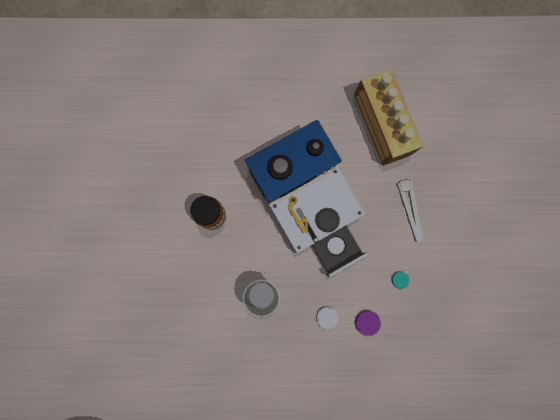

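The top view shows the counter at about (310,191). The drawer sticks out towards the lower right, with its panel at about (347,263) and the dish in the well at (336,245). The large key is at (281,167) and the small one at (315,148). The white, purple and turquoise dishes at (328,318), (368,323) and (400,280) are loose look-alikes. Next I enlarge the crop to measure.

Run:
```python
import cv2
p=cv2.imread("pics/top0.png")[110:340,230:430]
p=cv2.resize(p,None,fx=2.6,fy=2.6,interpolation=cv2.INTER_CUBIC);cv2.imwrite("pics/crop0.png",p);print(p.shape)
```

```text
(598, 520, 3)
```

View pics/crop0.png

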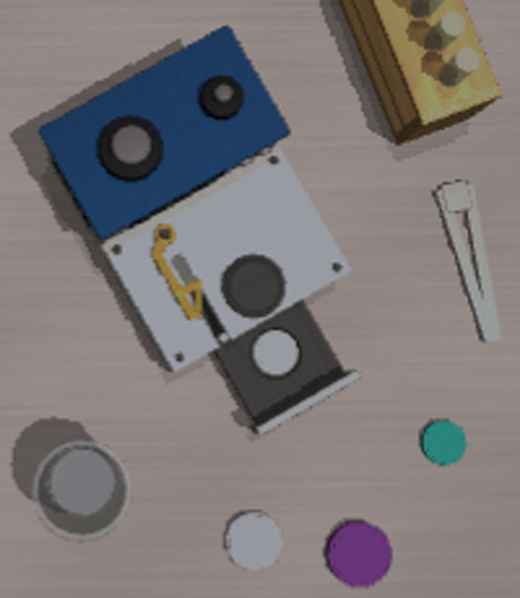

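```bash
cat > h.py <<'E'
from station import r, viewer, spotter
import cv2, numpy as np
from scipy.optimize import least_squares
def proj(c,P):
    T=np.linalg.inv(c["pose"]); rv,_=cv2.Rodrigues(T[:3,:3])
    return cv2.projectPoints(np.array(P,float),rv,T[:3,3],c["mtx"],c["dist_coeffs"])[0][:,0]
def W(q,P):
    P=np.array(P,float);c,s=np.cos(q[2]),np.sin(q[2])
    return np.c_[q[0]+c*P[:,0]-s*P[:,1],q[1]+s*P[:,0]+c*P[:,1],P[:,2]]
E
python3 - <<'E'
from h import *
pts=[((130,145),(.06,.026,.122)),((222,94),(.06,-.042,.122)),((261,433),(-.146,.04,.05)),((359,377),(-.146,-.04,.05)),
((41,131),(.1,.07,.104)),((229,27),(.1,-.07,.104)),((290,131),(.02,-.07,.104)),((105,240),(.02,.07,.104)),((173,371),(-.08,.07,.056)),((349,268),(-.08,-.07,.056))]
uv=np.array([p[0] for p in pts])/2.6+[230,110]; L=[p[1] for p in pts]
c=viewer.camera_params("top")
f=lambda q:(proj(c,W(q,L))-uv).ravel()
s=least_squares(f,[.5,0,.4],loss="soft_l1"); q=s.x; print(q,np.degrees(q[2])); print(np.round(f(q).reshape(-1,2),1))
np.save("q.npy",q)
d=np.load("pics/top0d.npy")
for u,P in zip(uv,L):
    print(P, d[int(u[1]),int(u[0])])
for n,P in dict(face=(-.146,0,.029),key=(.06,.026,.122),clear=(.06,-.042,.122),catch=(.004,.029,.067)).items(): print(n,np.round(W(q,[P])[0],4))
# scene check overlay
c=viewer.camera_params("scene"); im=cv2.imread("pics/scene0.png")
for p in proj(c,W(q,L)): cv2.circle(im,tuple(int(v*1) for v in np.round(p)),1,(0,255,255),-1)
im=cv2.resize(im[120:320,120:380],None,fx=3,fy=3);cv2.imwrite("pics/ov.png",im)
# depth measured points: key
c=viewer.camera_params("top")
def dep(u,v):
    z=np.median(d[int(v)-1:int(v)+2,int(u)-1:int(u)+2]); x=cv2.undistortPoints(np.array([[[u,v]]],float),c["mtx"],c["dist_coeffs"])[0,0]
    return (c["pose"]@[x[0]*z,x[1]*z,z,1])[:3]
print(dep(*uv[0]),dep(*uv[1]))
for nme,u in dict(bottle=(206,211),beaker=(262,297),dish=(335.5,245.5)).items(): print(nme,dep(*u))
E
```

```text
[ 0.59406256 -0.02359909  0.50302095] 28.82097718120493
[[ 0.3 -0. ]
 [ 0.4 -0.2]
 [-0.2  0.9]
 [ 1.  -0.2]
 [-0.1 -0.4]
 [-0.9 -0.2]
 [-0.8  0.1]
 [-1.3 -1.4]
 [ 0.4  0.5]
 [ 1.   0.9]]
(0.06, 0.026, 0.122) 0.8588707
(0.06, -0.042, 0.122) 0.86550504
(-0.146, 0.04, 0.05) 0.92001516
(-0.146, -0.04, 0.05) 0.9726631
(0.1, 0.07, 0.104) 0.8818707
(0.1, -0.07, 0.104) 0.8941355
(0.02, -0.07, 0.104) 0.8839979
(0.02, 0.07, 0.104) 0.9160456
(-0.08, 0.07, 0.056) 0.9331065
(-0.08, -0.07, 0.056) 0.9238945
face [ 0.4661 -0.094   0.029 ]
key [0.6341 0.0281 0.122 ]
clear [ 0.6669 -0.0315  0.122 ]
catch [0.5836 0.0037 0.067 ]
[0.63325501 0.0288271  0.12656994] [ 0.66575058 -0.03046657  0.12532992]
bottle [0.56095744 0.15156891 0.11678057]
beaker [0.41165031 0.06172743 0.00345075]
dish [ 0.50338191 -0.07304433  0.02756179]
```

View pics/ov.png

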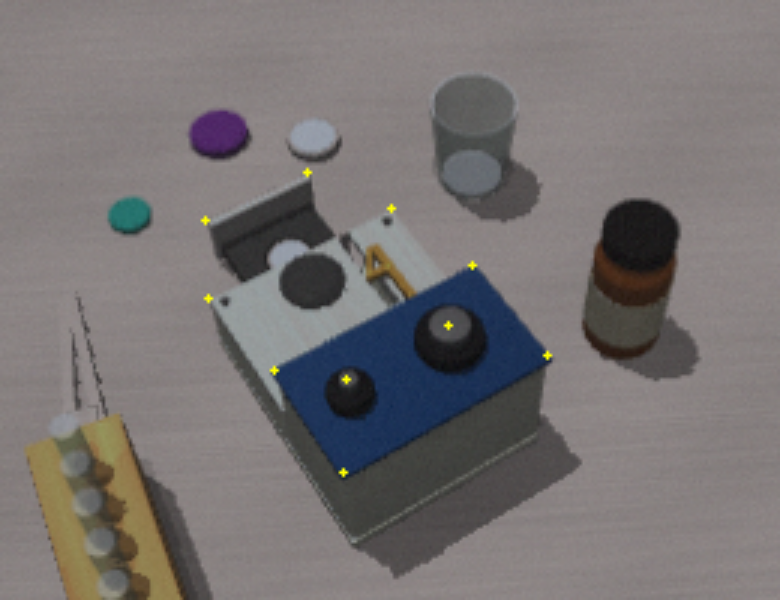

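The counter pose fits to about 1 px: origin (0.594, -0.024), yaw 28.8°. The measured key heights and the dish in the well agree with the description. Now I go above the stand-off in front of the drawer, with the jaws shut and lined up with the panel.

Request:
move_arm(
  series=[
    [[0, 0, -1, 0.22, -0.69, 0, 0], [0, 0, -1, 0.22, -0.69, 0, 0], [0, 0, -1, 0.22, -0.69, 0, 0], [0, 0, -1, 0.22, -0.69, 0, 0], [0, 0, -1, 0.22, -0.69, 0, 0], [0, 0, -1, 0.22, -0.69, 0, 0], [0, 0, -1, 0.22, -0.69, 0, 0], [0, 0, -1, 0.22, -0.69, 0, 0], [0, 0, -1, 0.22, -0.69, 0, 0], [0, 0, -1, 0.22, -0.69, 0, 0], [0, 0, -1, 0.22, -0.69, 0, 0], [0, 0, -1, 0.22, -0.69, 0, 0], [0, 0, -1, 0.22, -0.69, 0, 0], [0, 0, -1, 0.22, -0.69, 0, 0], [0, 0, -1, 0.22, -0.69, 0, 0], [0, 0, -1, 0.22, -0.69, 0, 0], [0, 0, -0.5, 0.22, -0.69, 0, 0]],
  ],
)

```text
time_s: 3.22
tcp_pos: [0.4295, -0.133, 0.296]
ee_rot: [[0.015, -0.425, 0.905], [-0.002, 0.905, 0.425], [-1.0, -0.008, 0.012]]
wrist_force: [0.4, 0.1, 0.5]
gripper_width: 0.006
```

```bash
cat >> h.py <<'E'
def todo(lx,ly,z):
    q=np.load("q.npy"); s=r.sense(); t=W(q,[(lx,ly,z)])[0]; R=s["ee_rot"]
    yd=np.array([-np.sin(q[2]),np.cos(q[2]),0]);
    D=np.c_[[0,0,-1.],yd,np.cross([0,0,-1.],yd)]
    rv=cv2.Rodrigues(D@R.T)[0].ravel()
    print("t",s["time_s"],"tcp",np.round(s["tcp_pos"],4),"local",np.round(W([0,0,-q[2]],[s["tcp_pos"]-[q[0],q[1],0]])[0],4),"F",np.round(s["wrist_force"],1),"w",round(s["gripper_width"],3))
    print("target",np.round(t,4),"shift/60mm",np.round((t-s["tcp_pos"])/.06,3),"turn/8deg",np.round(np.degrees(rv)/8,3), "joints",np.round(s["joints"]))
E
python3 - <<'E'
from h import *
todo(-.186,0,.092)
p,d=viewer.capture("wrist"); cv2.imwrite("pics/w1.png",p[:,:,::-1])
p,d=viewer.capture("top"); cv2.imwrite("pics/t1.png",p[:,:,::-1])
E
```

```text
t 3.225 tcp [ 0.4295 -0.133   0.296 ] local [-0.1969 -0.0165  0.296 ] F [0.4 0.1 0.5] w 0.006
target [ 0.4311 -0.1133  0.092 ] shift/60mm [ 0.026  0.329 -3.401] turn/8deg [0.015 0.105 0.456] joints [  4.   4. -23.   0. -62. -69.]
```

View pics/w1.png

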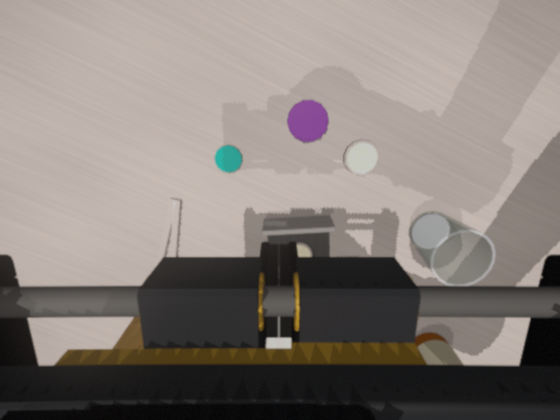

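View pics/t1.png

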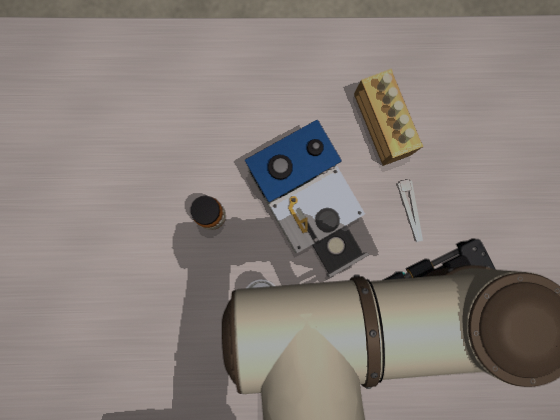

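The drawer and dish are unchanged and the jaws are shut above the stand-off. The arm casts a shadow but is clear of the beaker and bottle. I descend in front of the panel, correcting the turn.

Request:
move_arm(
  series=[
    [[0.02, 0.1, 0.46, 0.02, 0.33, -0.2, 0], [0, 0, 0, 0, 0, -0.6, 0], [0, 0, 0, 0, 0, -0.7, 0], [0, 0, 0, 0, 0, -0.7, 0], [0, 0, 0, 0, 0, -0.5, 0], [0, 0, 0, 0, 0, -0.2, 0], [0, 0, 0, 0, 0, 0, 0]],
  ],
)

```text
time_s: 4.2
tcp_pos: [0.4321, -0.1125, 0.1199]
ee_rot: [[0.008, -0.484, 0.875], [0.0, 0.875, 0.484], [-1.0, -0.003, 0.007]]
wrist_force: [0.4, 0.1, -0.0]
gripper_width: 0.003
```

Run:
```python
from h import *
todo(-.18,0,.092)
p,d=viewer.capture("wrist"); cv2.imwrite("pics/w2.png",p[:,:,::-1])
```

```text
t 4.2 tcp [ 0.4321 -0.1125  0.1199] local [-0.1848  0.0002  0.1199] F [ 0.4  0.1 -0. ] w 0.003
target [ 0.4364 -0.1104  0.092 ] shift/60mm [ 0.071  0.036 -0.465] turn/8deg [-0.003  0.056 -0.018] joints [  6.  17. -37.   0. -35. -67.]
```

View pics/w2.png

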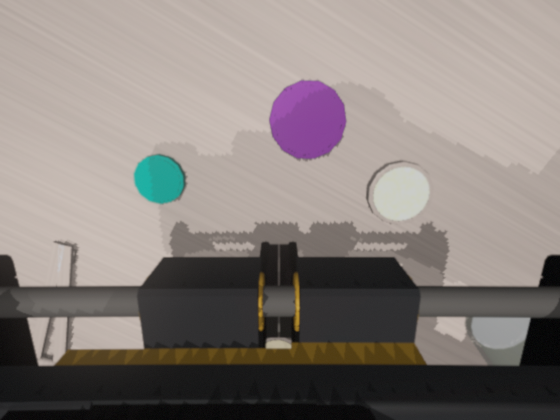

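Request:
move_arm(
  series=[
    [[0, 0.05, 0, 0, 0, -0.3, 0], [0, 0, 0, 0, 0, -0.17, 0], [0, 0, 0, 0.15, 0.08, 0, 0], [0, 0, 0, 0.15, 0.08, 0, 0], [0, 0, 0, 0.1, 0.05, 0, 0], [0, 0, 0, 0.1, 0.05, 0, 0]],
  ],
)

```text
time_s: 5.0
tcp_pos: [0.4662, -0.0962, 0.0964]
ee_rot: [[0.009, -0.485, 0.874], [0.0, 0.874, 0.485], [-1.0, -0.004, 0.008]]
wrist_force: [-2.4, -2.0, 1.4]
gripper_width: 0.003
```

Run:
```python
from h import *
todo(-.0955,0,.092)
p,d=viewer.capture("scene"); cv2.imwrite("pics/s3.png",cv2.resize(p[120:320,120:380,::-1],None,fx=3,fy=3))
```

```text
t 5.0 tcp [ 0.4662 -0.0962  0.0964] local [-0.147  -0.0019  0.0964] F [-2.4 -2.   1.4] w 0.003
target [ 0.5104 -0.0696  0.092 ] shift/60mm [ 0.737  0.442 -0.074] turn/8deg [-0.001  0.065 -0.024] joints [  8.  22. -34.   0. -33. -69.]
```

View pics/s3.png

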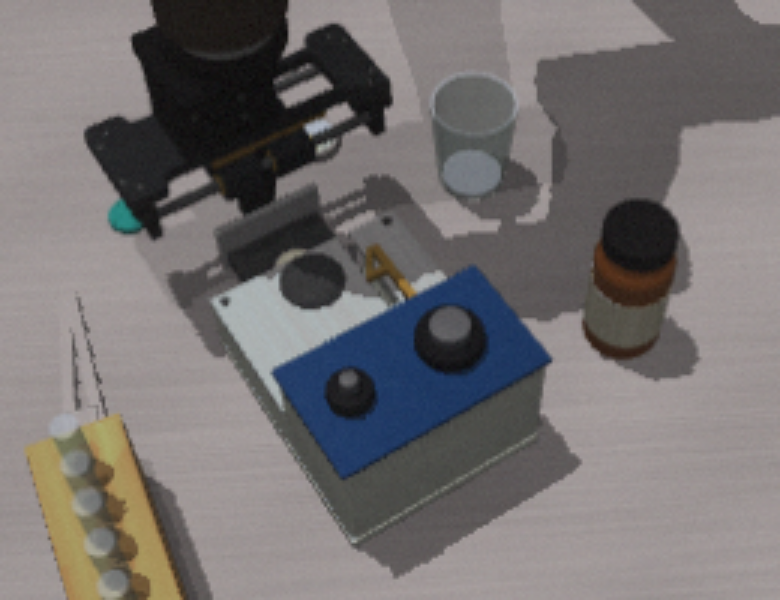

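The fingers touch the panel at about 3 N and it has started moving. I continue the push.

Request:
move_arm(
  series=[
    [[0, 0.05, -0.02, 0.12, 0.07, 0, 0], [0, 0, 0, 0.13, 0.07, 0, 0], [0, 0, 0, 0.13, 0.07, 0, 0], [0, 0, 0, 0.13, 0.07, 0, 0], [0, 0, 0, 0.1, 0.055, 0, 0]],
  ],
)

```text
time_s: 5.68
tcp_pos: [0.5, -0.0772, 0.0961]
ee_rot: [[-0.011, -0.481, 0.876], [-0.003, 0.877, 0.481], [-1.0, 0.003, -0.011]]
wrist_force: [-4.1, -3.1, 2.6]
gripper_width: 0.002
```

Run:
```python
from h import *
todo(-.0955,0,.092)
```

```text
t 5.675 tcp [ 0.5    -0.0772  0.0961] local [-0.1083 -0.0017  0.0961] F [-4.1 -3.1  2.6] w 0.002
target [ 0.5104 -0.0696  0.092 ] shift/60mm [ 0.173  0.127 -0.069] turn/8deg [ 0.022 -0.081  0.006] joints [ 10.  25. -29.   0. -37. -71.]
```

Request:
move_arm(
  series=[
    [[0.02, -0.06, 0, 0.1, 0.06, 0, 0], [0, 0, 0, 0.08, 0.045, 0, 0]],
  ],
)

```text
time_s: 5.92
tcp_pos: [0.5109, -0.0712, 0.0961]
ee_rot: [[-0.004, -0.481, 0.877], [-0.001, 0.877, 0.481], [-1.0, 0.001, -0.004]]
wrist_force: [-4.0, -4.8, 2.6]
gripper_width: 0.005
```

Request:
move_arm(
  series=[
    [[0, 0, 0, 0.05, 0.03, 0, 0]],
  ],
)

```text
time_s: 6.05
tcp_pos: [0.5114, -0.0706, 0.0959]
ee_rot: [[-0.012, -0.481, 0.877], [-0.003, 0.877, 0.481], [-1.0, 0.003, -0.013]]
wrist_force: [-9.6, -11.4, 8.8]
gripper_width: 0.005
```

Run:
```python
from h import *
todo(-.0955,0,.092)
p,d=viewer.capture("scene"); cv2.imwrite("pics/s4.png",cv2.resize(p[120:320,120:380,::-1],None,fx=3,fy=3))
```

```text
t 6.05 tcp [ 0.5114 -0.0706  0.0959] local [-0.095  -0.0013  0.0959] F [ -9.6 -11.4   8.8] w 0.005
target [ 0.5104 -0.0696  0.092 ] shift/60mm [-0.017  0.016 -0.065] turn/8deg [ 0.025 -0.089  0.01 ] joints [ 10.  25. -28.   0. -37. -72.]
```

View pics/s4.png

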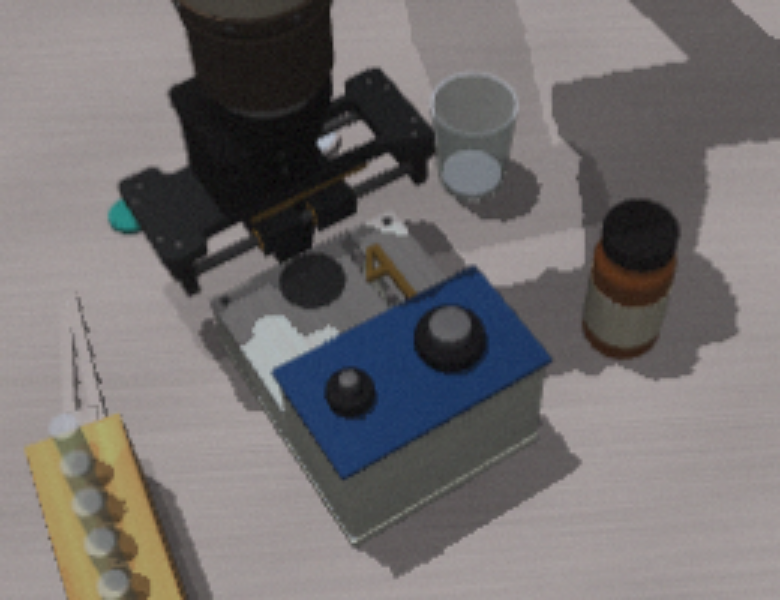

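The force jumped to about 17 N at local x -95 mm, which is where the stop should be. I withdraw the fingers straight back and wait.

Request:
move_arm(
  series=[
    [[0, 0, 0, -0.12, -0.07, 0, 0], [0, 0, 0, -0.2, -0.11, 0, 0], [0, 0, 0, -0.3, -0.16, 0, 0], [0, 0, 0, -0.3, -0.16, 0, 0], [0, 0, 0, 0, 0, 0, 0], [0, 0, 0, 0, 0, 0, 0], [0, 0, 0, 0, 0, 0, 0], [0, 0, 0, 0, 0, 0, 0]],
  ],
)

```text
time_s: 7.1
tcp_pos: [0.4604, -0.0997, 0.0974]
ee_rot: [[0.005, -0.483, 0.875], [-0.001, 0.875, 0.483], [-1.0, -0.003, 0.004]]
wrist_force: [0.1, -0.7, 1.0]
gripper_width: 0.005
```

Run:
```python
from h import *
todo(-.18,0,.232)
p,d=viewer.capture("scene"); cv2.imwrite("pics/s5.png",cv2.resize(p[120:320,120:380,::-1],None,fx=3,fy=3))
```

```text
t 7.1 tcp [ 0.4604 -0.0997  0.0974] local [-0.1538 -0.0023  0.0974] F [ 0.1 -0.7  1. ] w 0.005
target [ 0.4364 -0.1104  0.232 ] shift/60mm [-0.401 -0.177  2.243] turn/8deg [ 0.007  0.032 -0.01 ] joints [  8.  22. -35.   0. -33. -69.]
```

View pics/s5.png

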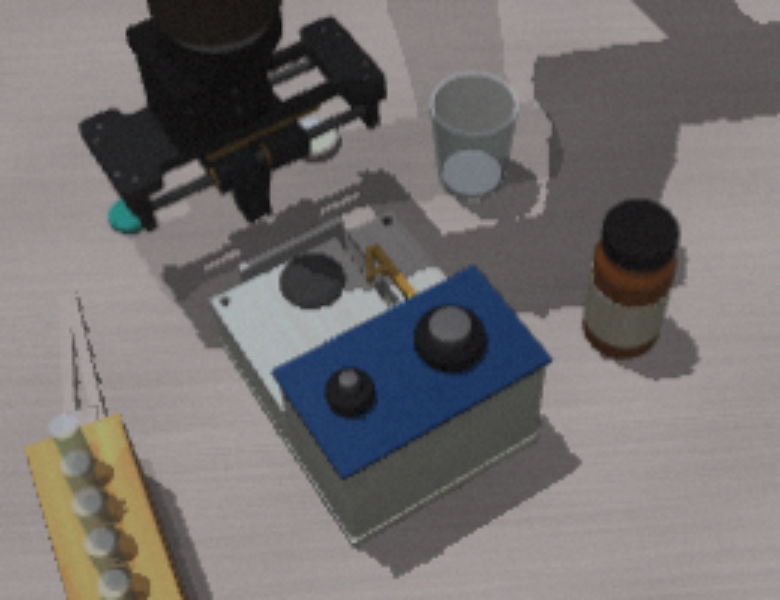

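The drawer stayed in on its catch (panel at about (300,255) in the crop) and the fingers are well clear. I rise and move over the large key.

Request:
move_arm(
  series=[
    [[0, 0.03, 0, -0.2, -0.1, 0.3, 0], [0, 0, 0, 0, 0, 0.6, 0], [0, 0, 0, 0, 0, 0.8, 0], [0, 0, 0, 0, 0, 0.6, 0], [0, 0, 0, 0, 0, 0.2, 0], [0, 0, 0, 0, 0, 0, 0]],
  ],
)

```text
time_s: 7.9
tcp_pos: [0.4475, -0.1054, 0.2502]
ee_rot: [[-0.003, -0.484, 0.875], [-0.001, 0.875, 0.484], [-1.0, 0.001, -0.003]]
wrist_force: [0.1, -0.6, 0.2]
gripper_width: 0.009
```

Run:
```python
from h import *
todo(.06,.026,.235)
p,d=viewer.capture("top"); cv2.imwrite("pics/t6.png",cv2.resize(p[110:340,230:430,::-1],None,fx=2.6,fy=2.6,interpolation=cv2.INTER_CUBIC))
c=viewer.camera_params("top")
q=np.load("q.npy")
for dd in (.043,.046,.049): print(dd,((proj(c,W(q,[(-.146+dd,.04,.05),(-.146+dd,-.04,.05)]))-[230,110])*2.6).round().tolist())
```

```text
t 7.9 tcp [ 0.4475 -0.1054  0.2502] local [-0.1678 -0.001   0.2502] F [ 0.1 -0.6  0.2] w 0.009
target [0.6341 0.0281 0.235 ] shift/60mm [ 3.11   2.225 -0.254] turn/8deg [ 0.006 -0.022 -0.015] joints [  7.   8. -25.   0. -57. -68.]
0.043 [[229.0, 380.0], [329.0, 322.0]]
0.046 [[226.0, 376.0], [327.0, 318.0]]
0.049 [[224.0, 372.0], [325.0, 314.0]]
```

View pics/t6.png

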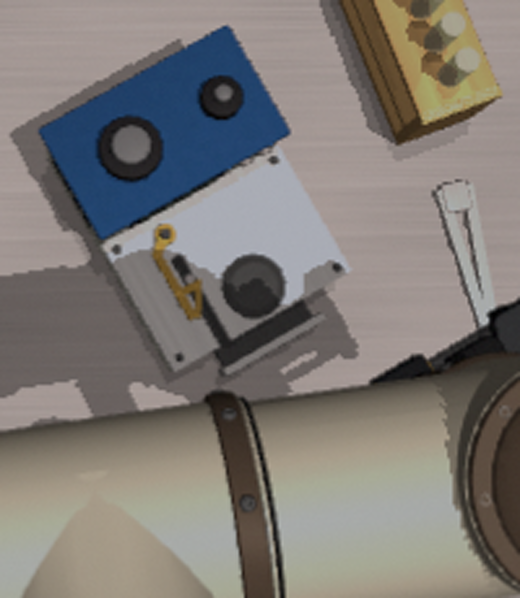

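The panel edge runs from (226,375) to (327,318) in the crop, which matches 0.046 exactly. Next, over the key.

Request:
move_arm(
  series=[
    [[0, 0, 0, 0.3, 0.2, 0, 0], [0, 0, 0, 0.5, 0.36, 0, 0], [0, 0, 0, 0.6, 0.43, 0, 0], [0, 0, 0, 0.6, 0.43, 0, 0], [0, 0, 0, 0.6, 0.43, 0, 0], [0, 0, 0, 0.4, 0.3, -0.1, 0], [0, 0, 0, 0.11, 0.07, -0.1, 0], [0, 0, 0, 0, 0, 0, 0]],
  ],
)

```text
time_s: 8.95
tcp_pos: [0.6407, 0.0366, 0.2211]
ee_rot: [[-0.027, -0.484, 0.875], [-0.006, 0.875, 0.484], [-1.0, 0.008, -0.026]]
wrist_force: [0.1, -0.4, -0.3]
gripper_width: 0.002
```

Run:
```python
from h import *
todo(.06,.026,.205)
p,d=viewer.capture("scene"); cv2.imwrite("pics/s7.png",cv2.resize(p[120:320,120:380,::-1],None,fx=3,fy=3))
```

```text
t 8.95 tcp [0.6407 0.0366 0.2211] local [0.0699 0.0303 0.2211] F [ 0.1 -0.4 -0.3] w 0.002
target [0.6341 0.0281 0.205 ] shift/60mm [-0.11  -0.142 -0.269] turn/8deg [ 0.042 -0.193 -0.019] joints [ 18.  27.  -2.  -0. -63. -79.]
```

View pics/s7.png

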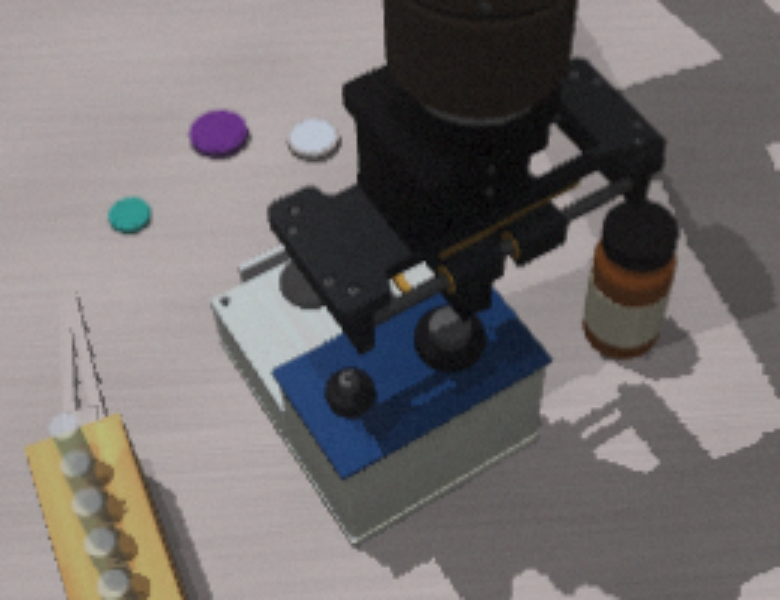

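The fingertips are above the large key (about (455,320)). The small key at (350,385) and the bottle are clear below the gripper body. I correct the offset and tilt, then descend.

Request:
move_arm(
  series=[
    [[0.04, -0.19, -0.02, -0.11, -0.14, -0.1, 0], [0, 0, 0, 0, 0, -0.1, 0], [0, 0, 0, 0, 0, 0, 0], [0, 0, 0, 0, 0, 0, 0]],
  ],
)

```text
time_s: 9.5
tcp_pos: [0.6327, 0.0263, 0.2105]
ee_rot: [[0.001, -0.48, 0.877], [-0.0, 0.877, 0.48], [-1.0, -0.001, 0.001]]
wrist_force: [-0.0, -0.8, -0.5]
gripper_width: 0.006
```

Run:
```python
from h import *
todo(.06,.026,.186)
```

```text
t 9.5 tcp [0.6327 0.0263 0.2105] local [0.0579 0.0251 0.2105] F [-0.  -0.8 -0.5] w 0.006
target [0.6341 0.0281 0.186 ] shift/60mm [ 0.024  0.03  -0.409] turn/8deg [0.002 0.009 0.015] joints [ 17.  26.  -5.   0. -59. -78.]
```

Request:
move_arm(
  series=[
    [[0, 0, 0, 0.02, 0.03, -0.15, 0], [0, 0, 0, 0, 0, -0.12, 0], [0, 0, 0, 0, 0, -0.08, 0]],
  ],
)

```text
time_s: 9.88
tcp_pos: [0.6346, 0.0286, 0.1898]
ee_rot: [[0.003, -0.481, 0.877], [-0.0, 0.877, 0.481], [-1.0, -0.002, 0.002]]
wrist_force: [-6.2, 2.0, 21.2]
gripper_width: 0.006
```

Request:
move_arm(
  series=[
    [[0, 0, 0, 0, 0, -0.05, 0], [0, 0, 0, 0, 0, -0.04, 0]],
  ],
)

```text
time_s: 10.12
tcp_pos: [0.6345, 0.0287, 0.1901]
ee_rot: [[0.004, -0.483, 0.876], [-0.002, 0.876, 0.483], [-1.0, -0.004, 0.002]]
wrist_force: [-4.1, 1.6, 10.2]
gripper_width: 0.007
```

The force rose well past the key's 4 N, so something is at its stop. I check the picture while pressing.

Run:
```python
from h import *
todo(.06,.026,.186); print(r.sense()["moment"])
p,d=viewer.capture("scene"); cv2.imwrite("pics/s8.png",cv2.resize(p[180:280,180:320,::-1],None,fx=5.5,fy=5.5,interpolation=cv2.INTER_CUBIC))
p,d=viewer.capture("wrist"); cv2.imwrite("pics/w8.png",p[:,:,::-1])
```

```text
t 10.125 tcp [0.6345 0.0287 0.1901] local [0.0607 0.0263 0.1901] F [-4.1  1.6 10.2] w 0.007
target [0.6341 0.0281 0.186 ] shift/60mm [-0.007 -0.01  -0.068] turn/8deg [ 0.017  0.029 -0.009] joints [ 17.  28.  -6.   0. -56. -78.]
[0.37933886 1.42351419 0.01541752]
```

View pics/s8.png

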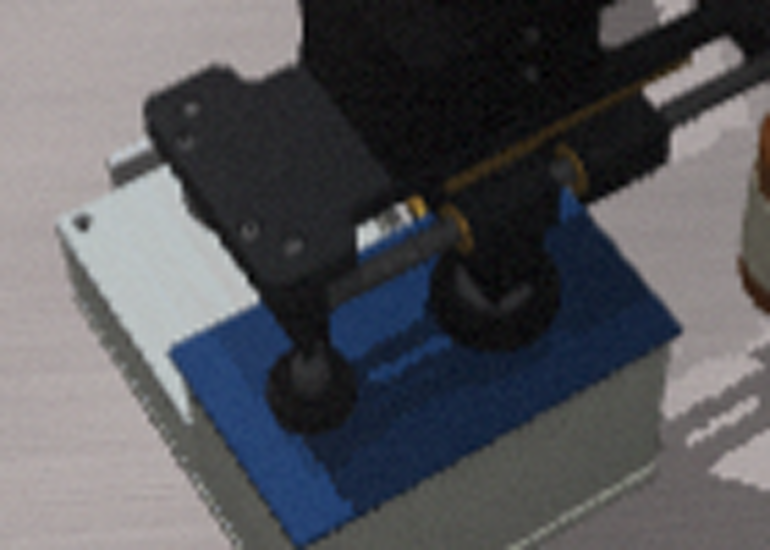

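View pics/w8.png

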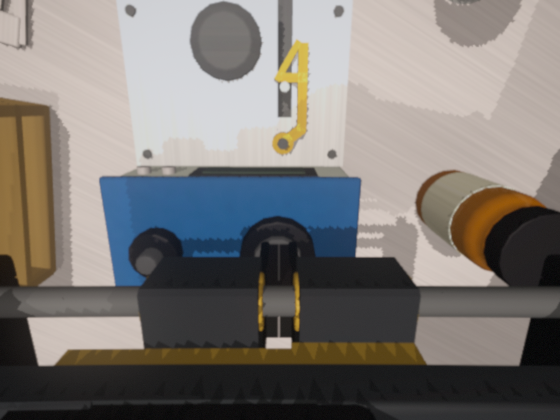

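The fingertips sit on the large key inside its collar and touch nothing else. The TCP is about 4 mm higher than expected, so I press a bit harder, then back off in small steps to measure the travel.

Request:
move_arm(
  series=[
    [[0, 0, 0, 0, 0, -0.1, 0], [0, 0, 0, 0, 0, -0.1, 0]],
  ],
)

```text
time_s: 10.48
tcp_pos: [0.6344, 0.0289, 0.1897]
ee_rot: [[0.008, -0.487, 0.874], [-0.005, 0.874, 0.487], [-1.0, -0.008, 0.004]]
wrist_force: [-11.1, 2.2, 26.6]
gripper_width: 0.004
```

Request:
move_arm(
  series=[
    [[0, 0, 0, 0, 0, 0, 0]],
  ],
)

```text
time_s: 10.6
tcp_pos: [0.6342, 0.029, 0.1919]
ee_rot: [[0.009, -0.487, 0.873], [-0.006, 0.873, 0.487], [-1.0, -0.009, 0.005]]
wrist_force: [-1.1, 0.2, 2.5]
gripper_width: 0.008
```

Request:
move_arm(
  series=[
    [[0, 0, 0, 0, 0, 0.03, 0]],
  ],
)

```text
time_s: 10.72
tcp_pos: [0.6342, 0.029, 0.1943]
ee_rot: [[0.01, -0.488, 0.873], [-0.005, 0.873, 0.488], [-1.0, -0.01, 0.006]]
wrist_force: [-1.2, -0.9, 0.4]
gripper_width: 0.004
```

Request:
move_arm(
  series=[
    [[0, 0, 0, 0, 0, 0.03, 0]],
  ],
)

```text
time_s: 10.85
tcp_pos: [0.6342, 0.0289, 0.1958]
ee_rot: [[0.01, -0.487, 0.873], [-0.006, 0.873, 0.488], [-1.0, -0.009, 0.006]]
wrist_force: [-1.3, 0.6, 1.4]
gripper_width: 0.005
```

Request:
move_arm(
  series=[
    [[0, 0, 0, 0, 0, 0.03, 0]],
  ],
)

```text
time_s: 10.98
tcp_pos: [0.6342, 0.029, 0.1968]
ee_rot: [[0.009, -0.487, 0.873], [-0.005, 0.873, 0.487], [-1.0, -0.009, 0.005]]
wrist_force: [-0.3, 0.3, 0.1]
gripper_width: 0.006
```

Request:
move_arm(
  series=[
    [[0, 0, 0, 0, 0, 0.03, 0]],
  ],
)

```text
time_s: 11.1
tcp_pos: [0.6342, 0.029, 0.1979]
ee_rot: [[0.008, -0.487, 0.873], [-0.006, 0.873, 0.487], [-1.0, -0.009, 0.004]]
wrist_force: [0.6, 0.8, 0.5]
gripper_width: 0.004
```

Request:
move_arm(
  series=[
    [[0, 0, 0, 0, 0, 0.03, 0]],
  ],
)

```text
time_s: 11.22
tcp_pos: [0.6342, 0.029, 0.1992]
ee_rot: [[0.007, -0.487, 0.873], [-0.006, 0.873, 0.487], [-1.0, -0.008, 0.004]]
wrist_force: [-0.2, 0.4, -0.3]
gripper_width: 0.005
```

Request:
move_arm(
  series=[
    [[0, 0, 0, 0, 0, 0.03, 0]],
  ],
)

```text
time_s: 11.35
tcp_pos: [0.6342, 0.029, 0.2007]
ee_rot: [[0.007, -0.487, 0.873], [-0.006, 0.873, 0.487], [-1.0, -0.008, 0.003]]
wrist_force: [0.3, 0.1, -0.5]
gripper_width: 0.003
```

The hard stop was at TCP z 0.1897, and on release the force faded out by about z 0.196. That is 6 mm of travel, and it agrees with the depth reading of the key top (0.1266), so the key was right down. I retreat and check.

Request:
move_arm(
  series=[
    [[0, 0, 0, 0, 0, 0.5, 0], [0, 0, 0, 0, 0, 0.7, 0], [0, 0, 0, -0.6, -0.4, 0.3, 0], [0, 0, 0, -0.7, -0.5, 0, 0], [0, 0, 0, -0.7, -0.5, 0, 0], [0, 0, 0, -0.7, -0.5, 0, 0], [0, 0, 0, -0.6, -0.4, 0, 0], [0, 0, 0, -0.2, -0.1, 0, 0], [0, 0, 0, 0, 0, 0, 0], [0, 0, 0, 0, 0, 0, 0]],
  ],
)

```text
time_s: 12.6
tcp_pos: [0.4191, -0.1178, 0.2934]
ee_rot: [[0.011, -0.488, 0.873], [-0.006, 0.873, 0.488], [-1.0, -0.011, 0.006]]
wrist_force: [0.2, -0.2, 0.1]
gripper_width: 0.004
```

Run:
```python
from h import *
todo(-.18,0,.3)
p,d=viewer.capture("scene"); cv2.imwrite("pics/s9.png",cv2.resize(p[120:320,120:380,::-1],None,fx=3,fy=3))
p,d=viewer.capture("top"); cv2.imwrite("pics/t9.png",cv2.resize(p[110:340,230:430,::-1],None,fx=2.6,fy=2.6,interpolation=cv2.INTER_CUBIC))
```

```text
t 12.6 tcp [ 0.4191 -0.1178  0.2934] local [-0.1987  0.0018  0.2934] F [ 0.2 -0.2  0.1] w 0.004
target [ 0.4364 -0.1104  0.3   ] shift/60mm [0.287 0.123 0.11 ] turn/8deg [ 0.046  0.079 -0.052] joints [  6.   3. -25.   0. -62. -67.]
```

View pics/s9.png

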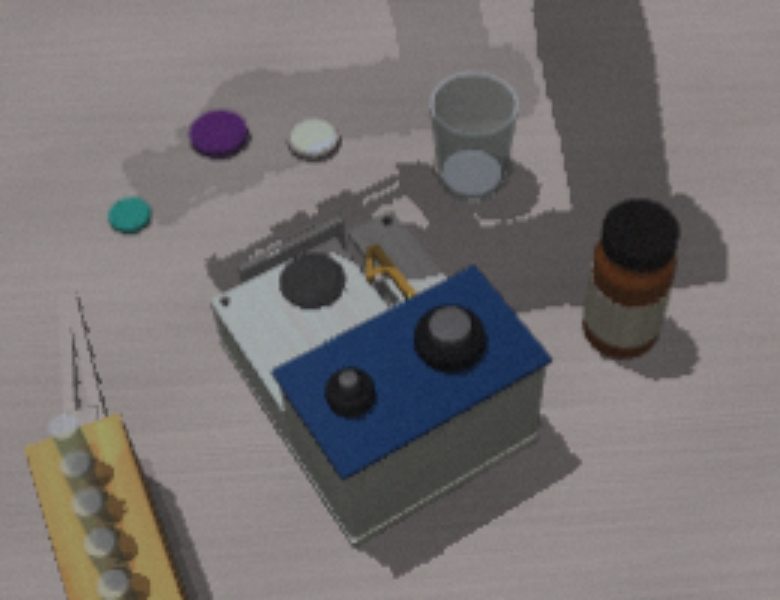

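View pics/t9.png

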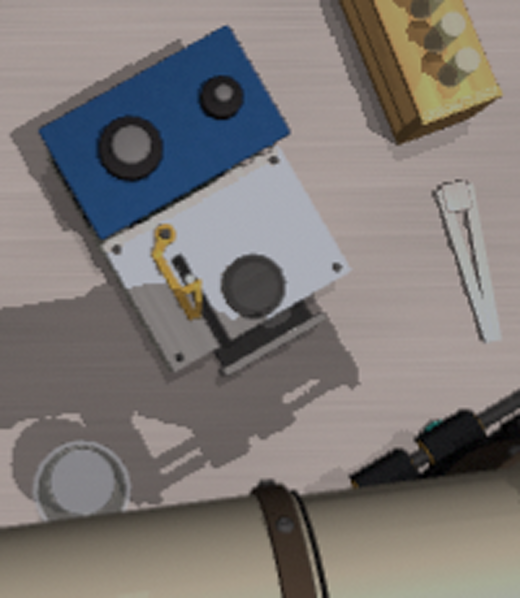

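The drawer panel is still at (226,375) to (327,318), on its catch. Both keys are up, the bystanders are in place, the arm is clear, and the dish is hidden under the deck. I hand the job in.

```bash
python3 -c "
from station import r
print(r.finish_job())"
```

```text
the job is handed in; nothing more can be done
None
```

I pushed the drawer to its stop, let it spring back onto its catch, pressed the large key right down and released it. Then I drew the arm clear and handed the job in at about 12.7 s. The hand-in gives no verdict.

**Drawer:** the push force jumped to about 17 N where the stop should be. After the fingers withdrew, the panel edge matched the 46 mm position, both before and after the key press.

**Large key:** I pressed to a hard stop at about 27 N, and the force faded over about 6 mm as I backed off, so the key was fully down. In the last pictures both keys are up.

**Surroundings:** the last pictures show the bystanders and loose dishes in place, though the arm hid parts of the top view. The wrist force was near zero.

**Disagreement and unchecked:**
- The key top was about 4 mm higher than the stated 122 mm. Both the contact point and the camera depth showed this.
- I could not check the dish at the end, because the deck hid it. Nothing touched it, as far as I could see.

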